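Set the bleed valve of a gauge calibrator

TASK

First fold the calibrator's display up by its orange bar until it stands 60 degrees from flat. Then take the red crank grip of the blue bleed-valve wheel, turn the wheel clockwise (seen from above) all the way to its stop, and back it off exactly two full turns. Finish with the gripper still holding the red grip and the wheel still, the display still at its angle, and leave all the loose things lying around where they are.

Things in the scene. Friction and masses are not known exactly. Their poses are not given: they have to be found in the camera images.
- screen (a joint): angle of the fold-up display of the console: 0 = lying flat on it, growing as it is raised, 1.047 = 60 degrees from flat. The hinge is stiff (0.5 N m of friction; about 4 N at the bar): the display stays where it is left. It starts nearly flat (0.03 to 0.3)
- console: the teal calibrator console, fixed to the table: 190 mm deep (x), 200 wide (y), 70 high; origin at the centre of its underside, x horizontal, away from the display's free edge. The display is a black panel on top of it, 155 mm long, 190 wide, 10 thick, reaching from the hinge at the far side towards the robot; the screen is on its underside
- screen_hinge (a point): point on the hinge line of the display, in the middle of its width, fixed to the console, 80 mm above the table and 85 mm on the +x side of the console's origin. Axes as the console: y along the hinge line, x away from the display's free edge, z up
- screen_bar (a point): middle of the orange round bar (12 mm diameter, 98 mm free between its side arms, parallel to the hinge) at the display's free edge, with a 39 mm gap between bar and panel. It turns with the display: at angle q it is 200 cos(q) mm on the -x side of the hinge and 200 sin(q) mm above it. Pinched from above, one finger in the gap, it turns between the fingers as it rises
- wheel (a joint): angle of the blue handwheel of the bleed valve: 0 = closed, hard against its stop; grows as it opens (counter-clockwise seen from above), 2 pi a turn. It turns about the vertical, does not rise, stays where it is left, and needs about 0.12 N m (2.5 N at the grip). It starts open by 0.4 to 0.75 of a turn and can open 2.7 turns
- wheel_centre (a point): point on the handwheel's vertical axis at the height of the middle of the grip, 141.5 mm above the table, fixed to the valve's base, not turning with the wheel. With the wheel closed the grip lies 48 mm from the axis towards this point's -x; at wheel angle q it is turned by q counter-clockwise from there
- valve_base: the bleed valve's steel base plate, 130 x 130 x 12 mm, fixed to the table; origin under the wheel's axis, axes as wheel_centre. The wheel on it is 110 mm across, its rim's top 115 mm above the table. A dial gauge on a pipe stands 150 mm from the axis on the +x side, up to about 150 mm high
- grip: the red crank grip standing upright on the rim of the handwheel: a round handle, 20 mm diameter, 45 mm high, from 119 to 164 mm above the table; origin at its centre. It spins freely on its pin, so the gripper need not turn as the wheel goes round
- gauge_a: a loose round steel dial gauge lying on its back between the two instruments, 62 mm across, 33 mm high, blue-capped stub 20 mm long; a bystander, to be left alone. Origin: centre of its underside
- gauge_b: a second loose dial gauge like gauge_a, off to the left; a bystander, to be left alone. Origin: centre of its underside
- phone: a black phone lying flat, 74 x 150 x 9 mm; a bystander, to be left alone. Origin: centre of its underside
- mouse: a black computer mouse, 100 x 58 x 32 mm; a bystander, to be left alone. Origin: centre of its underside
- wrench: a steel wrench lying flat, 180 mm long, 8 mm thick; a bystander, to be left alone. Origin: centre of its underside
- adapter: a small brass and steel pipe adapter standing up, 34 mm across, 40 mm high; a bystander, to be left alone. Origin: centre of its underside
- cleaner: a bottle of cleaner, 60 mm across, 150 mm high; a bystander, to be left alone. Origin: centre of its underside

How it is judged (in metres and radians):
On the way, in this order (a step that is already met when the one before it is completed fails the run):
1. the display is raised to 60 degrees, give or take about 8.5 (value of joint screen between 0.897 and 1.197 rad), for 0.3 s.
2. the wheel is turned clockwise to its stop (value of joint wheel below 0.08 rad), for 0.2 s.
At the end, for the whole second after the job is handed in: The wheel stands two turns open from its stop within 12 degrees and is still, the gripper holds the red grip (fingers press on it with over 1.5 N, grasp point within 35 mm of its centre), and the display still stands at 60 degrees within about 8.5 (all of step 1 and value of joint wheel between 12.356 and 12.776 rad and velocity of joint wheel between -0.1 and 0.1 rad/s and contact force between the fingers and grip above 1.5 N and distance between the grasp point and grip below 0.035 m); the arm keeps its last pose, push and grip.
It fails at once if a bystander is moved by more than 25 mm (distance of any of gauge_a, gauge_b, phone, mouse, wrench, adapter, cleaner from where it was at the start of the episode above 0.025 m).
It also fails if it takes over 72 s, if anything falls off the work surface, if the arm or the gripper's body presses on something with over 40 N, if the wrist force passes 120 N, or if a joint passes its speed limit or range.

ROBOT

A 6-joint arm with a two-finger parallel gripper is mounted at the origin on the work surface. World frame = base frame: x ahead of the robot, y to its left, z up, the work surface at z = 0. Lengths are in mm, angles in degrees, forces in N, time in s.
With the tool pointing down it reaches from about 300 to 850 mm from the base axis. Payload 4.2 kg.
Tool frame: the origin (TCP) lies midway between the tips of the shut fingers; the grasp point (between the pads) lies 19 mm behind it (env.grip_depth is the distance from the TCP to the grasp point, in mm); z points along the fingers, y is the line along which they close (so a half turn about z gives the same grasp; the last joint's range is limited). The gripper opens to 91 mm and grips with 3 to 60 N. Pads are 32 mm wide; open, the fingers measure 118 mm over their backs; the gripper's body (76 mm by 178 mm) begins 60 mm behind the grasp point.
Start: joints at [-67.38, 18.312, 89.639, -0, 72.044, -1.146], TCP at [231.734, -526.253, 213.976] pointing down, gripper open.
Joint ranges: [-177.97, 177.97], [-48.28, 115.42], [12.27, 149.76], [-77.06, 257.06], [2.81, 150.46], [-146.56, 146.56]. Speed limits (degrees/s): [147.25, 147.25, 180, 180, 180, 180].

INTERFACE

Orientations are given as [roll, pitch, yaw] about the fixed x, y, z axes, in that order (R = Rz(yaw) Ry(pitch) Rx(roll)).
In Python, from workcell import env, eyes gives the robot as it stands.
- The arm moves only by the tool send_rows, never from a script. Its argument "motion" is a list of rows, each a list of 7 numbers: the shift along the world's x, y, z normalised to -1 to 1, where 1 is 0.5 m, then the turn, a rotation vector about the world's x, y, z normalised to -1 to 1, where 1 is 60 degrees, then the opening, from -1 (shut) to 1 (fully open). A call has 1 to 20 rows; each row is the pose to reach, as a shift and turn from the pose commanded when the call began; what a row does not reach only later rows make up. A row lasts 1/8 s, in which the tool goes at most 62.5 mm and 10.7 degrees, less where a joint would pass 70% of its speed; a pose out of reach is approached as far as the arm can. A call with a number of a shift or a turn outside -1 to 1 is refused whole. A call with a gripper value outside its range is refused whole. The fingers move at their own pace and stop on an object; "squeeze" is the grip in N (left out, the last holds). Time passes only in rows, so rows that repeat a pose let the fingers close. It gives the time, the measured TCP pose, the force, the opening and the grip force at its end, in the units of the state.
- env.state(): the state, without advancing time (a new reading comes with each control period).
- eyes.grab_frame(name): name is "side" or "top" or "wrist"; returns a dict with "pixels" (384x512x3 uint8, red, green, blue), "depth" (384x512 float32, mm along the optical axis (not along the pixel's ray), 0 where there is no reading), "fx", "fy", "cx", "cy" (pixels), "R" (3x3) and "t" (3): a world point X has camera coordinates R X + t; the wrist camera has in their place "T_tool_cam" (4x4, takes a point from camera to tool coordinates, whose origin is the TCP and whose axes are the flange's). Camera axes: x right, y down, z forward; pixel columns grow to the right and rows downward; lengths in mm; the calibration is good to about 2 mm. A picture is of the moment at which its call begins: read the wrist's pose just before it.
- env.job_done(): hands the job in; it is judged then, once.
The state is a dict: "time_s": time; "qpos": joint angles; "qvel": joint speeds; "effort": joint torques, N m; "ee_pos": TCP position; "ee_rot": TCP orientation; "force": force on the tool from outside, world axes, zero at the start; "torque": the same for the moment, N m; "gripper_width": finger opening in mm; "gripper_force": force on a finger pad.
Only numpy, scipy, OpenCV 4.12 (cv2) and the standard library are available. Lean on these libraries where they do the work, as an engineer would, in place of code of your own. Each camera call takes 0.05 s, during which the arm holds its last target. There are 200 camera calls.

## Working session

There is one attempt and no reset: what is moved stays moved. The work goes in short steps, Python scripts to look and compute and a tool call to move; the robot and the scene stay as the last step left them, time stands still between calls to the robot, and variables do not carry over. Pictures are saved under pics/ and viewed, at most 10 in all, crops included, and the job is handed in when it is done.

Besides the shell and the picture viewer there is one more tool, called after "Call:" as name(argument=value, ...) on one line, values as JSON. send_rows: Moves the arm, as the interface text tells. Its arguments: {"type":"object","properties":{"motion":{"type":"array"},"squeeze":{"type":"number"}},"required":["motion"]}

```bash
mkdir -p pics; ls; python3 - <<'E'
from workcell import env, eyes
import cv2,numpy as np
s=env.state();print(s)
for n in("top","side"):
    f=eyes.grab_frame(n);cv2.imwrite(f"pics/{n}0.png",cv2.cvtColor(f["pixels"],cv2.COLOR_RGB2BGR))
    np.savez(f"pics/{n}0.npz",**f)
    print(n,f["fx"],f["cx"],f["cy"],(-f["R"].T@f["t"]).round(),f["R"].round(3).tolist())
E
```

```text
pics
{'time_s': 0.0, 'qpos': array([-6.73799870e+01,  1.83535383e+01,  8.97087979e+01, -1.11917576e-03,
        7.20443797e+01, -1.14481176e+00]), 'qvel': array([-0.01940289,  0.00387112, -0.06371855, -0.00819768, -0.00250891,
       -0.02119882]), 'effort': array([ 2.06383957e-03, -4.12465417e+01, -2.31970632e+01,  7.27993716e-02,
        4.54833987e-02, -1.42139929e-04]), 'ee_pos': array([ 231.51765112, -525.75472052,  213.0850728 ]), 'ee_rot': array([-1.79893284e+02, -1.06830881e-03,  2.37651698e+01]), 'force': array([-0.64666496,  0.62990068, -0.48512485]), 'torque': array([-0.00409739, -0.0268254 ,  0.00912272]), 'gripper_force': 0.0, 'gripper_width': 91.4335902138963}
top 352.10666005685135 258.35012214160844 186.6601296196908 [ 376.  -25. 1209.] [[-0.027, -1.0, 0.007], [-0.995, 0.026, -0.101], [0.101, -0.01, -0.995]]
side 425.9909297179944 256.9173761370318 195.50450007685703 [-158. -925.  869.] [[0.806, -0.592, -0.0], [-0.34, -0.463, -0.819], [0.485, 0.66, -0.574]]
```

View pics/top0.png

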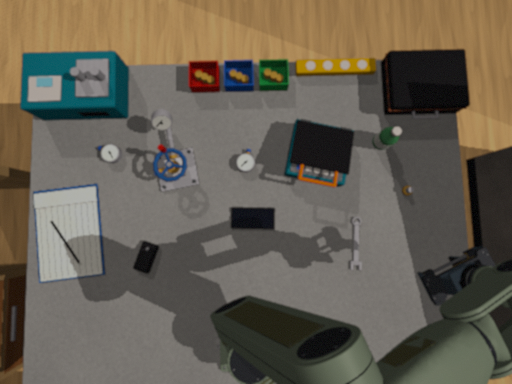

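View pics/side0.png

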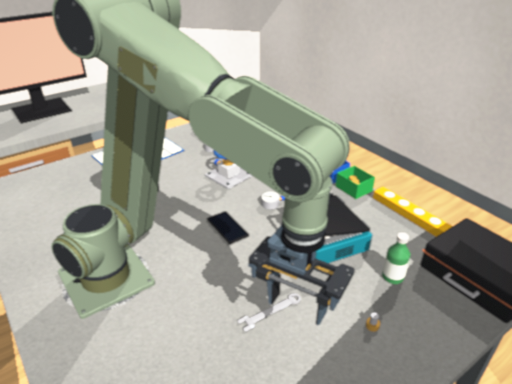

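The top view shows the orange bar at about (320,176), the blue wheel at (170,165), the red grip at (162,149), loose gauges at (246,161) and (110,153), and the phone at (252,217). Next I measure from colour masks and depth.

```bash
cat > h.py <<'E'
import numpy as np,cv2
def pts(f,m,T=None):
    v,u=np.nonzero(m&(f["depth"]>0)); d=f["depth"][v,u]
    c=np.stack([(u-f["cx"])/f["fx"]*d,(v-f["cy"])/f["fy"]*d,d],1)
    return (c-f["t"])@f["R"]            # R^T(c-t)
def plane(f,uv,z):
    uv=np.atleast_2d(uv).astype(float)
    r=np.c_[(uv[:,0]-f["cx"])/f["fx"],(uv[:,1]-f["cy"])/f["fy"],np.ones(len(uv))]@f["R"]
    o=-f["R"].T@f["t"]; return o+r*((z-o[2])/r[:,2])[:,None]
def hsv(f,lo,hi):
    return cv2.inRange(cv2.cvtColor(f["pixels"],cv2.COLOR_RGB2HSV),np.array(lo),np.array(hi))>0
def box(m,u0,u1,v0,v1):
    o=np.zeros_like(m);o[v0:v1,u0:u1]=m[v0:v1,u0:u1];return o
E
python3 - <<'E'
from h import *
f=dict(np.load("pics/top0.npz"))
def rep(n,m):
    p=pts(f,m); v,u=np.nonzero(m); print(n,m.sum(),"uv",u.mean().round(1),v.mean().round(1),"med",np.median(p,0).round(1),"lo",np.percentile(p,3,0).round(),"hi",np.percentile(p,97,0).round());return p
o=box(hsv(f,[5,150,100],[20,255,255]),290,350,155,195);p=rep("orange",o)
v,u=np.nonzero(o);print(cv2.minAreaRect(np.c_[u,v].astype(np.float32)))
r=box(hsv(f,[0,150,80],[5,255,255])|hsv(f,[174,150,80],[180,255,255]),150,190,135,190);rep("red",r)
b=box(hsv(f,[100,120,60],[125,255,255]),145,195,140,190);rep("blue",b)
v,u=np.nonzero(b);e=cv2.fitEllipse(cv2.convexHull(np.c_[u,v].astype(np.int32)));print(e,plane(f,e[0],112))
t=box(hsv(f,[85,120,50],[100,255,255]),270,370,110,200);p=rep("teal",t)
k=box(hsv(f,[0,0,0],[180,255,60]),285,360,115,180);p=rep("black",k)
v,u=np.nonzero(k);c=cv2.boxPoints(cv2.minAreaRect(np.c_[u,v].astype(np.float32)));print(c,plane(f,c,90).round())
A=np.c_[p,np.ones(len(p))];p=p[p[:,2]>70];n=np.linalg.lstsq(np.c_[p[:,:2],np.ones(len(p))],p[:,2],rcond=None)[0];print("tilt",n,np.degrees(np.arctan(np.hypot(*n[:2]))),np.degrees(np.arctan2(n[1],n[0])))
E
```

```text
orange 229 uv 317.2 178.2 med [ 501.9 -217.7  124.4] lo [ 485. -281.  115.] hi [ 549. -163.  130.]
((317.9477233886719, 175.25393676757812), (39.29351043701172, 16.01700210571289), 11.633633613586426)
red 39 uv 161.5 147.8 med [608.  254.8 159.7] lo [602. 249. 135.] hi [616. 264. 165.]
blue 328 uv 168.7 165.1 med [560.4 246.5 112.1] lo [518. 195. 107.] hi [610. 290. 116.]
((169.2891082763672, 164.49920654296875), (31.613630294799805, 33.28873825073242), 70.11974334716797) [[563.9522094  242.38551901 112.        ]]
teal 233 uv 305.2 165.3 med [ 536.5 -155.5   66.8] lo [ 496. -317.   61.] hi [ 685. -129.   71.]
black 2768 uv 319.9 147.2 med [ 610.3 -236.   100.9] lo [ 532. -332.   59.] hi [ 688. -144.  118.]
[[283.43246 176.40541]
 [293.10812 118.35136]
 [355.21622 128.70271]
 [345.54056 186.75677]] [[ 520. -117.   90.]
 [ 710. -155.   90.]
 [ 670. -356.   90.]
 [ 481. -315.   90.]]
tilt [-2.01683393e-01  4.17003301e-02  2.35267596e+02] 11.637312982776644 168.31805965220562
```

```bash
python3 - <<'E'
from h import *
f=dict(np.load("pics/top0.npz"))
a=np.radians(-11.7);ex=np.array([np.cos(a),np.sin(a)]);ey=np.array([-ex[1],ex[0]])
o=box(hsv(f,[5,150,100],[20,255,255]),290,350,155,195);v,u=np.nonzero(o)
P=plane(f,np.c_[u,v],122)[:,:2];X=P@ex;Y=P@ey
for y in range(int(Y.min()),int(Y.max()),8):
    s=(Y>=y)&(Y<y+8); print(y,s.sum(),np.sort(X[s]).round().astype(int)[::2])
k=box(hsv(f,[0,0,0],[180,255,60]),285,360,115,180);p=pts(f,k);p=p[p[:,2]>85]
print("panel X,Y",np.percentile(p[:,:2]@ex,[1,99]),np.percentile(p[:,:2]@ey,[1,99]))
n=f["pixels"][135:180,140:165]
# valve base corners (bright, low) & pipe gauge
g=box(np.ones(f["depth"].shape,bool),130,210,100,200);q=pts(f,g)
z=q[:,2];pl=q[(z>8)&(z<17)];print("base",len(pl),cv2.minAreaRect(pl[:,:2].astype(np.float32)))
ga=q[(z>125)&(q[:,0]>640)];print("dial",len(ga),np.median(ga,0) if len(ga) else 0)
E
```

```text
-173 38 [526 530 533 534 536 539 540 542 546 549 552 555 558 559 562 565 568 571
 574]
-165 24 [525 526 528 531 532 535 541 545 551 557 567 570]
-157 7 [527 530 533 534]
-149 12 [525 526 529 531 532 535]
-141 6 [527 530 533]
-133 12 [525 527 529 532 533 535]
-125 8 [527 528 531 534]
-117 11 [526 529 530 533 535 536]
-109 9 [527 528 531 535 538]
-101 11 [526 529 530 533 535 537]
-93 7 [528 529 532 535]
-85 10 [527 530 533 534 536]
-77 8 [528 529 532 535]
-69 18 [527 530 534 536 537 552 558 568 574]
-61 41 [529 531 532 536 539 542 544 545 548 550 552 555 558 561 563 565 567 570
 571 574 577]
-53 6 [534 541 557]
panel X,Y [576.31822219 721.96389081] [-205.86255623  -21.67375998]
base 593 ((565.9602661132812, 241.85479736328125), (130.94674682617188, 129.65890502929688), 9.131479263305664)
dial 199 [714.27345909 265.62000361 134.52982848]
```

Call:
send_rows(motion=[[0.27,0.3,0.052,0,0,0.45,-0.2],[0.53,0.614,0.052,0,0,0.908,-0.2],[0.53,0.614,0.052,0,0,0.908,-0.2],[0.53,0.614,0.052,0,0,0.908,-0.2],[0.53,0.614,0.052,0,0,0.908,-0.2],[0.53,0.614,0.052,0,0,0.908,-0.2],[0.53,0.614,0.052,0,0,0.908,-0.2],[0.53,0.614,0.052,0,0,0.908,-0.2],[0.53,0.614,0.052,0,0,0.908,-0.2],[0.53,0.614,0.052,0,0,0.908,-0.2],[0.53,0.614,0.052,0,0,0.908,-0.2]], squeeze=20)

```text
time_s: 1.48
ee_pos: [496.1, -220.1, 240.0]
ee_rot: [-180.0, 0.0, 78.2]
force: [-0.2, 0.6, 1.0]
gripper_width: 36.5
gripper_force: 0.0
```

```bash
cat >> h.py <<'E'
from scipy.spatial.transform import Rotation as Ro
def wrist(env,eyes):
    s=env.state();f=eyes.grab_frame("wrist")
    W=np.eye(4);W[:3,:3]=Ro.from_euler("xyz",s["ee_rot"],degrees=True).as_matrix();W[:3,3]=s["ee_pos"]
    C=np.linalg.inv(W@f["T_tool_cam"]);f["R"]=C[:3,:3];f["t"]=C[:3,3];return s,f
E
python3 - <<'E'
from workcell import env,eyes
from h import *
s,f=wrist(env,eyes);cv2.imwrite("pics/w1.png",f["pixels"][:,:,::-1])
print(s["time_s"],s["ee_pos"],s["ee_rot"],s["gripper_width"])
a=np.radians(-11.7);ex=np.array([np.cos(a),np.sin(a)]);ey=np.array([-ex[1],ex[0]])
o=hsv(f,[5,150,100],[20,255,255]);p=pts(f,o);print(o.sum(),np.percentile(p,[3,50,97],axis=0).round(1))
X=p[:,:2]@ex;Y=p[:,:2]@ey
for y in range(-180,-50,8):
    m=(Y>=y)&(Y<y+8)
    if m.sum()>5: print(y,m.sum(),np.percentile(X[m],[3,50,97]).round(1),p[m,2].max().round(1))
E
```

```text
1.475 [ 496.08609084 -220.12719332  239.9865101 ] [-1.79997089e+02  7.14134989e-03  7.81508824e+01] 36.54816161493424
1872 [[ 484.7 -268.9  118.5]
 [ 502.9 -191.1  127.2]
 [ 549.2 -162.8  129.4]]
-172 9 [553.1 557.5 560.3] 121.4
-164 126 [524.2 533.8 558.5] 129.8
-156 90 [524.2 529.  533.8] 129.6
-148 86 [524.2 529.  533.8] 129.9
-140 82 [525.2 530.  533.8] 130.5
-132 81 [525.3 529.1 533.7] 130.1
-124 95 [525.3 530.  534.7] 129.6
-116 92 [525.4 530.  534.6] 130.0
-108 98 [525.4 530.  534.6] 130.5
-100 90 [525.4 530.  534.6] 129.9
-92 96 [525.5 530.9 535.5] 130.0
-84 107 [526.4 530.9 535.5] 331.5
-76 98 [526.5 530.9 535.4] 130.3
-68 285 [527.  547.1 575.9] 130.2
-60 429 [528.3 548.9 575.6] 130.4
```

View pics/w1.png

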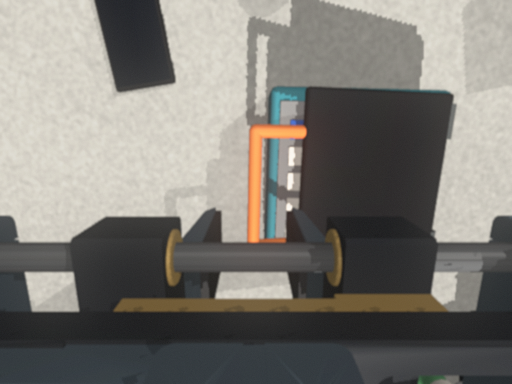

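The wrist view shows the orange bar at columns 250–260, lying midway between the fingers, with its arms at rows 130 and 240. The bar is at console X≈530 with its top at z≈129, which matches the given geometry. I descend and close on it.

Call:
send_rows(motion=[[0,0,-0.1,0,0,0,-0.2],[0,0,-0.18,0,0,0,-0.2],[0,0,-0.23,0,0,0,-0.2],[0,0,-0.27,0,0,0,-0.2],[0,0,-0.27,0,0,0,-0.2],[0,0,-0.27,0,0,0,-1],[0,0,-0.27,0,0,0,-1],[0,0,-0.27,0,0,0,-1],[0,0,-0.27,0,0,0,-1],[0,0,-0.27,0,0,0,-1],[0,0,-0.27,0,0,0,-1]], squeeze=25)

```text
time_s: 2.9
ee_pos: [496.6, -219.4, 105.1]
ee_rot: [-180.0, 0.0, 78.2]
force: [-1.1, -1.6, 2.3]
gripper_width: 11.5
gripper_force: 25.0
```

```bash
python3 - <<'E'
import numpy as np
q0=.21;a=np.radians(-12.);n=14
for q in np.linspace(q0,1.06,n+1)[1:]:
    d=200*(np.cos(q0)-np.cos(q));h=200*(np.sin(q)-np.sin(q0))
    print([round(float(v),3) for v in (d*np.cos(a)/500,d*np.sin(a)/500,h/500)])
E
```

```text
[0.006, -0.001, 0.024]
[0.013, -0.003, 0.047]
[0.021, -0.004, 0.069]
[0.031, -0.007, 0.092]
[0.042, -0.009, 0.113]
[0.054, -0.012, 0.134]
[0.068, -0.014, 0.154]
[0.082, -0.018, 0.173]
[0.098, -0.021, 0.191]
[0.115, -0.024, 0.208]
[0.133, -0.028, 0.224]
[0.151, -0.032, 0.239]
[0.171, -0.036, 0.253]
[0.191, -0.041, 0.266]
```

Call:
send_rows(motion=[[0.006,-0.001,0.024,0,0,0,-1],[0.013,-0.003,0.047,0,0,0,-1],[0.021,-0.004,0.069,0,0,0,-1],[0.031,-0.007,0.092,0,0,0,-1],[0.042,-0.009,0.113,0,0,0,-1],[0.054,-0.012,0.134,0,0,0,-1],[0.068,-0.014,0.154,0,0,0,-1],[0.068,-0.014,0.154,0,0,0,-1]])

```text
time_s: 3.9
ee_pos: [530.6, -227.3, 184.2]
ee_rot: [180.0, 0.1, 78.3]
force: [-6.3, -3.8, 5.1]
gripper_width: 11.3
gripper_force: 24.9
```

Call:
send_rows(motion=[[0.014,-0.004,0.019,0,0,0,-1],[0.03,-0.007,0.037,0,0,0,-1],[0.047,-0.01,0.054,0,0,0,-1],[0.065,-0.014,0.07,0,0,0,-1],[0.083,-0.018,0.085,0,0,0,-1],[0.103,-0.022,0.099,0,0,0,-1],[0.123,-0.027,0.112,0,0,0,-1],[0.123,-0.027,0.112,0,0,0,-1],[0.123,-0.027,0.112,0,0,0,-1]])

```text
time_s: 5.03
ee_pos: [592.5, -241.3, 241.2]
ee_rot: [179.8, 0.2, 78.2]
force: [-4.6, -5.4, 5.8]
gripper_width: 11.5
gripper_force: 25.0
```

```bash
python3 - <<'E'
from workcell import env,eyes
from h import *
f=eyes.grab_frame("top");cv2.imwrite("pics/top1.png",f["pixels"][:,:,::-1])
o=box(hsv(f,[5,150,80],[20,255,255]),290,370,90,195);p=pts(f,o);print(o.sum(),np.percentile(p,[3,50,97],axis=0).round())
E
```

```text
70 [[ 527. -217.   83.]
 [ 604. -192.  256.]
 [ 640. -151.  560.]]
```

Call:
send_rows(motion=[[0,0,0,0,0,0,-0.4],[0,0,0,0,0,0,-0.4],[0,0,0,0,0,0,-0.4],[0,0,0.06,0,0,0,-0.4],[0,0,0.12,0,0,0,-0.4],[-0.1,0.1,0.16,0,0,0,-0.4],[-0.2,0.2,0.16,0,0,0,-0.4],[-0.2,0.3,0.16,0,0,0,-0.4],[-0.2,0.4,0.16,0,0,0,-0.4],[-0.2,0.4,0.16,0,0,0,-0.4]])

```text
time_s: 6.32
ee_pos: [492.0, -36.6, 318.5]
ee_rot: [179.9, -0.1, 78.6]
force: [0.2, -0.2, -0.5]
gripper_width: 27.4
gripper_force: 0.0
```

```bash
python3 - <<'E'
from workcell import env,eyes
from h import *
f=eyes.grab_frame("top");cv2.imwrite("pics/top2.png",f["pixels"][:,:,::-1])
a=np.radians(-12);ex=np.array([np.cos(a),np.sin(a)]);ey=np.array([-ex[1],ex[0]])
H=np.array([496.3,-219.3])@ex+195.6
o=box(hsv(f,[5,150,80],[20,255,255]),290,370,90,195);p=pts(f,o)
p=p[p[:,2]>90];X=p[:,:2]@ex;Y=p[:,:2]@ey;m=(Y>-150)&(Y<-75)
print(len(p),np.c_[X,Y,p[:,2]][m].round()[:60:3].tolist())
print("bar top",np.median(X[m]),np.percentile(p[m,2],[50,95]),"hinge X",H,"q",np.arctan2(np.median(p[m,2])-5-80,H-np.median(X[m])))
E
```

```text
213 [[635.0, -75.0, 257.0], [632.0, -78.0, 259.0], [634.0, -86.0, 258.0], [629.0, -76.0, 258.0], [630.0, -84.0, 262.0], [631.0, -92.0, 261.0], [634.0, -100.0, 257.0], [627.0, -79.0, 259.0], [628.0, -87.0, 259.0], [630.0, -95.0, 258.0], [632.0, -104.0, 255.0], [633.0, -112.0, 256.0], [625.0, -75.0, 251.0], [625.0, -83.0, 256.0], [626.0, -91.0, 257.0], [627.0, -98.0, 259.0], [628.0, -106.0, 261.0], [630.0, -115.0, 260.0], [631.0, -122.0, 262.0], [634.0, -132.0, 255.0]]
bar top 628.5268559531072 [257.40836748 260.73306231] hinge X 726.6496880405224 q 1.053384443757654
```

View pics/top2.png

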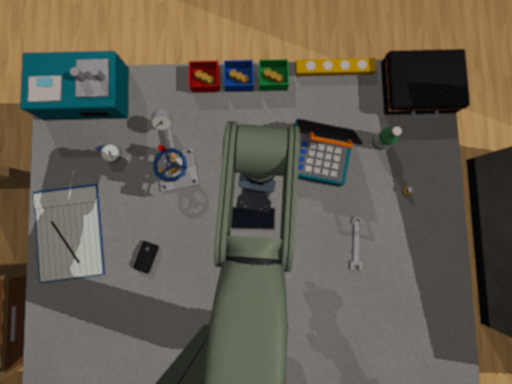

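The display stands at about 60° (q≈1.05) and the bar is at (330,140). The red grip is still at (162,149). Next I move near the wheel.

Call:
send_rows(motion=[[0.08,0.15,-0.04,0,0,0,-0.1],[0.14,0.25,-0.08,0,0,0,-0.1],[0.18,0.35,-0.11,0,0,0,-0.1],[0.216,0.454,-0.14,0,0,0,-0.1],[0.216,0.454,-0.14,0,0,0,-0.1],[0.216,0.454,-0.14,0,0,0,-0.1],[0.216,0.454,-0.14,0,0,0,-0.1],[0.216,0.454,-0.14,0,0,0,-0.1]])

```text
time_s: 7.38
ee_pos: [600.3, 185.6, 249.0]
ee_rot: [179.9, -0.0, 78.1]
force: [-0.8, 0.2, -0.4]
gripper_width: 41.0
gripper_force: 0.0
```

```bash
python3 - <<'E'
from workcell import env,eyes
from h import *
s,f=wrist(env,eyes);cv2.imwrite("pics/w2.png",f["pixels"][:,:,::-1])
print(s["time_s"],s["ee_pos"],s["ee_rot"],s["gripper_width"])
r=hsv(f,[0,150,60],[5,255,255])|hsv(f,[174,150,60],[180,255,255])
p=pts(f,r);p=p[(p[:,2]>100)&(p[:,2]<180)];print("red",r.sum(),len(p),np.percentile(p,[3,50,97],axis=0).round(1))
t=p[p[:,2]>159];print("top",len(t),cv2.minEnclosingCircle(t[:,:2].astype(np.float32)),t.mean(0).round(1))
b=hsv(f,[100,120,40],[128,255,255]);p=pts(f,b);p=p[(p[:,2]>100)&(p[:,2]<120)];print("blue",len(p),cv2.minEnclosingCircle(p[:,:2].astype(np.float32)))
q=pts(f,f["depth"]>0);d=np.hypot(q[:,0]-565.5,q[:,1]-242)
for lo,hi in((0,12),(12,25),(25,40)):
    m=(d>=lo)&(d<hi);print(lo,m.sum(),np.percentile(q[m,2],[50,95,99]) if m.sum() else 0)
E
```

```text
7.375 [600.32377445 185.64455021 249.02739566] [ 1.79916654e+02 -2.12276442e-02  7.81318714e+01] 40.95821423111782
red 4647 397 [[602.4 250.6 161.3]
 [609.9 258.2 163.2]
 [617.4 265.7 164.5]]
top 396 ((609.765380859375, 258.1316833496094), 8.946245193481445) [609.9 258.2 163.1]
blue 3825 ((565.6458129882812, 243.32830810546875), 53.41021728515625)
0 1550 [339.73860738 350.85286529 351.54169569]
12 13130 [350.78628264 374.07619037 376.73816089]
25 17356 [356.69663188 376.11541453 377.1244985 ]
```

View pics/w2.png

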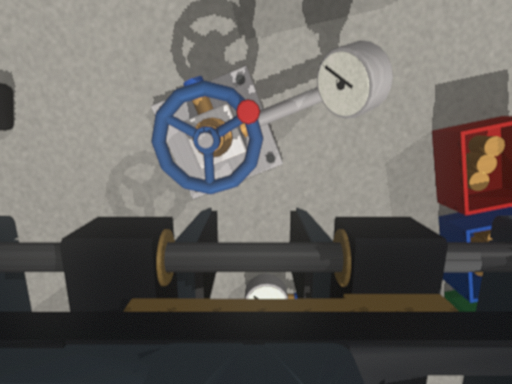

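The wrist view shows the red grip at (249,111), the blue wheel centred at (207,138), and the pipe gauge clear at (350,82). The grip is at (609.9, 258.2) and the axis near (565, 242), a distance of 47 mm, which fits the given 48. The wheel angle is about 190°. I move over the grip, descend and close.

Call:
send_rows(motion=[[0.019,0.08,0,0,0,0,-0.1],[0.019,0.145,0,0,0,0,-0.1],[0.019,0.145,0,0,0,0,-0.1],[0.019,0.145,0,0,0,0,-0.1],[0.019,0.145,-0.07,0,0,0,-0.1],[0.019,0.145,-0.14,0,0,0,-0.1],[0.019,0.145,-0.2,0,0,0,-0.1],[0.019,0.145,-0.246,0,0,0,-0.1],[0.019,0.145,-0.246,0,0,0,-0.1],[0.019,0.145,-0.246,0,0,0,-1],[0.019,0.145,-0.246,0,0,0,-1],[0.019,0.145,-0.246,0,0,0,-1],[0.019,0.145,-0.246,0,0,0,-1],[0.019,0.145,-0.246,0,0,0,-1],[0.019,0.145,-0.246,0,0,0,-1]], squeeze=35)

```text
time_s: 9.3
ee_pos: [611.2, 259.9, 126.5]
ee_rot: [179.8, -0.1, 78.3]
force: [2.7, -0.9, 5.2]
gripper_width: 19.3
gripper_force: 35.0
```

```bash
cat > arc.py <<'E'
import sys,numpy as np,json
# arc.py cx cy r a0 a1 n [hold] [x0 y0]: rows relative to x0,y0 (default: circle point at a0)
cx,cy,r,a0,a1=map(float,sys.argv[1:6]);n=int(sys.argv[6]);hold=int(sys.argv[7])
P=lambda a:np.array([cx+r*np.cos(np.radians(a)),cy+r*np.sin(np.radians(a))])
o=np.array(list(map(float,sys.argv[8:10]))) if len(sys.argv)>8 else P(a0)
R=[((P(a)-o)/500).round(4).tolist()+[0,0,0,0,-1] for a in np.linspace(a0,a1,n+1)[1:]]
print(json.dumps(R+[R[-1]]*hold))
E
python3 arc.py 565 242.3 48 19.6 -80 10 2
python3 - <<'E'
from workcell import env
s=env.state();print(s["time_s"],s["ee_pos"],s["force"],s["gripper_width"])
E
```

```text
[[0.0042, -0.0161, 0, 0, 0, 0, -1], [0.0056, -0.0327, 0, 0, 0, 0, -1], [0.004, -0.0493, 0, 0, 0, 0, -1], [-0.0004, -0.0654, 0, 0, 0, 0, -1], [-0.0075, -0.0805, 0, 0, 0, 0, -1], [-0.0171, -0.0941, 0, 0, 0, 0, -1], [-0.0289, -0.1059, 0, 0, 0, 0, -1], [-0.0426, -0.1154, 0, 0, 0, 0, -1], [-0.0577, -0.1224, 0, 0, 0, 0, -1], [-0.0738, -0.1267, 0, 0, 0, 0, -1], [-0.0738, -0.1267, 0, 0, 0, 0, -1], [-0.0738, -0.1267, 0, 0, 0, 0, -1]]
9.3 [611.21634307 259.8518679  126.4970137 ] [ 2.71865486 -0.87855885  5.24815217] 19.26819407429917
```

Call:
send_rows(motion=[[0.0042,-0.0161,0,0,0,0,-1],[0.0056,-0.0327,0,0,0,0,-1],[0.004,-0.0493,0,0,0,0,-1],[-0.0004,-0.0654,0,0,0,0,-1],[-0.0075,-0.0805,0,0,0,0,-1],[-0.0171,-0.0941,0,0,0,0,-1],[-0.0289,-0.1059,0,0,0,0,-1],[-0.0426,-0.1154,0,0,0,0,-1],[-0.0577,-0.1224,0,0,0,0,-1],[-0.0738,-0.1267,0,0,0,0,-1],[-0.0738,-0.1267,0,0,0,0,-1],[-0.0738,-0.1267,0,0,0,0,-1]])

```text
time_s: 10.8
ee_pos: [572.7, 195.7, 126.4]
ee_rot: [179.9, 0.1, 78.3]
force: [0.4, -2.5, 8.8]
gripper_width: 19.3
gripper_force: 35.0
```

```bash
python3 arc.py 565 242.3 48 -80 -155 8 2
python3 - <<'E'
from workcell import env
s=env.state();print(s["time_s"],s["ee_pos"],s["force"],s["gripper_width"])
E
```

```text
[[-0.0156, -0.0015, 0, 0, 0, 0, -1], [-0.0313, -0.0003, 0, 0, 0, 0, -1], [-0.0465, 0.0033, 0, 0, 0, 0, -1], [-0.061, 0.0094, 0, 0, 0, 0, -1], [-0.0743, 0.0177, 0, 0, 0, 0, -1], [-0.086, 0.0282, 0, 0, 0, 0, -1], [-0.0959, 0.0403, 0, 0, 0, 0, -1], [-0.1037, 0.054, 0, 0, 0, 0, -1], [-0.1037, 0.054, 0, 0, 0, 0, -1], [-0.1037, 0.054, 0, 0, 0, 0, -1]]
10.8 [572.72117795 195.65277306 126.40485939] [ 0.43917952 -2.4657857   8.83680087] 19.27954730818332
```

Forces are small. On to near the expected stop at −171°.

Call:
send_rows(motion=[[-0.0156,-0.0015,0,0,0,0,-1],[-0.0313,-0.0003,0,0,0,0,-1],[-0.0465,0.0033,0,0,0,0,-1],[-0.061,0.0094,0,0,0,0,-1],[-0.0743,0.0177,0,0,0,0,-1],[-0.086,0.0282,0,0,0,0,-1],[-0.0959,0.0403,0,0,0,0,-1],[-0.1037,0.054,0,0,0,0,-1],[-0.1037,0.054,0,0,0,0,-1],[-0.1037,0.054,0,0,0,0,-1]])

```text
time_s: 12.05
ee_pos: [521.9, 224.6, 126.4]
ee_rot: [179.9, -0.2, 78.2]
force: [1.9, 1.0, 6.9]
gripper_width: 19.3
gripper_force: 35.0
```

```bash
python3 arc.py 565 242.3 48 -155 -179 6 3
python3 - <<'E'
from workcell import env
import numpy as np
s=env.state();print(s["time_s"],s["ee_pos"],s["force"],s["gripper_width"])
P=np.array([[611.2,259.9],[572.7,195.7],s["ee_pos"][:2]]);A=np.c_[2*P,np.ones(3)];c=np.linalg.solve(A,(P**2).sum(1));print(c[:2],np.sqrt(c[2]+c[:2]@c[:2]))
E
```

```text
[[-0.0026, 0.0062, 0, 0, 0, 0, -1], [-0.0048, 0.0125, 0, 0, 0, 0, -1], [-0.0065, 0.019, 0, 0, 0, 0, -1], [-0.0078, 0.0256, 0, 0, 0, 0, -1], [-0.0086, 0.0322, 0, 0, 0, 0, -1], [-0.009, 0.0389, 0, 0, 0, 0, -1], [-0.009, 0.0389, 0, 0, 0, 0, -1], [-0.009, 0.0389, 0, 0, 0, 0, -1], [-0.009, 0.0389, 0, 0, 0, 0, -1]]
12.05 [521.91221959 224.59843564 126.43596069] [1.87519356 1.02557652 6.85978724] 19.28373469600981
[566.15229236 243.27058791] 48.019093177405374
```

The fitted circle has centre (566.2, 243.3) and radius 48.0, which matches the given 48. Now I press into the stop.

Call:
send_rows(motion=[[-0.0026,0.0062,0,0,0,0,-1],[-0.0048,0.0125,0,0,0,0,-1],[-0.0065,0.019,0,0,0,0,-1],[-0.0078,0.0256,0,0,0,0,-1],[-0.0086,0.0322,0,0,0,0,-1],[-0.0086,0.0322,0,0,0,0,-1],[-0.0086,0.0322,0,0,0,0,-1],[-0.0086,0.0322,0,0,0,0,-1]])

```text
time_s: 13.05
ee_pos: [518.8, 235.2, 126.4]
ee_rot: [179.6, 0.4, 78.4]
force: [5.3, -13.6, 8.6]
gripper_width: 19.6
gripper_force: 35.0
```

```bash
cat > ang.py <<'E'
from workcell import env
import numpy as np
s=env.state();v=s["ee_pos"][:2]-[566.15,243.3];print(s["time_s"],s["ee_pos"].round(2),s["ee_rot"].round(2),s["force"].round(1),s["gripper_width"],"ang",np.degrees(np.arctan2(v[1],v[0])).round(2),"r",np.hypot(*v).round(2))
E
python3 ang.py
```

```text
13.05 [518.78 235.24 126.42] [179.65   0.37  78.35] [  5.3 -13.6   8.6] 19.62588021030383 ang -170.35 r 48.05
```

The stop is reached at a measured angle of −170.35°, against −170.9° expected from the base plate. Force is about 14 N with the command ahead. Now I back off two turns.

```bash
python3 arc.py 566.15 243.3 48 -170.4 153.6 18 2 516.8 237.8
```

```text
[[0.0136, -0.0335, 0, 0, 0, 0, -1], [0.0315, -0.0576, 0, 0, 0, 0, -1], [0.056, -0.075, 0, 0, 0, 0, -1], [0.0847, -0.084, 0, 0, 0, 0, -1], [0.1147, -0.0837, 0, 0, 0, 0, -1], [0.1432, -0.0741, 0, 0, 0, 0, -1], [0.1673, -0.0562, 0, 0, 0, 0, -1], [0.1847, -0.0317, 0, 0, 0, 0, -1], [0.1937, -0.003, 0, 0, 0, 0, -1], [0.1934, 0.027, 0, 0, 0, 0, -1], [0.1838, 0.0555, 0, 0, 0, 0, -1], [0.1659, 0.0796, 0, 0, 0, 0, -1], [0.1414, 0.097, 0, 0, 0, 0, -1], [0.1127, 0.106, 0, 0, 0, 0, -1], [0.0827, 0.1057, 0, 0, 0, 0, -1], [0.0542, 0.0961, 0, 0, 0, 0, -1], [0.0301, 0.0782, 0, 0, 0, 0, -1], [0.0127, 0.0537, 0, 0, 0, 0, -1], [0.0127, 0.0537, 0, 0, 0, 0, -1], [0.0127, 0.0537, 0, 0, 0, 0, -1]]
```

Call:
send_rows(motion=[[0.0136,-0.0335,0,0,0,0,-1],[0.0315,-0.0576,0,0,0,0,-1],[0.056,-0.075,0,0,0,0,-1],[0.0847,-0.084,0,0,0,0,-1],[0.1147,-0.0837,0,0,0,0,-1],[0.1432,-0.0741,0,0,0,0,-1],[0.1673,-0.0562,0,0,0,0,-1],[0.1847,-0.0317,0,0,0,0,-1],[0.1937,-0.003,0,0,0,0,-1],[0.1934,0.027,0,0,0,0,-1],[0.1838,0.0555,0,0,0,0,-1],[0.1659,0.0796,0,0,0,0,-1],[0.1414,0.097,0,0,0,0,-1],[0.1127,0.106,0,0,0,0,-1],[0.0827,0.1057,0,0,0,0,-1],[0.0542,0.0961,0,0,0,0,-1],[0.0301,0.0782,0,0,0,0,-1],[0.0127,0.0537,0,0,0,0,-1],[0.0127,0.0537,0,0,0,0,-1],[0.0127,0.0537,0,0,0,0,-1]])

```text
time_s: 15.55
ee_pos: [523.6, 265.4, 126.4]
ee_rot: [179.9, 0.0, 78.3]
force: [1.1, -2.9, 7.8]
gripper_width: 19.4
gripper_force: 35.0
```

```bash
python3 ang.py; python3 arc.py 566.15 243.3 48 153.6 477.6 18 2
```

```text
15.55 [523.58 265.45 126.43] [1.7988e+02 4.0000e-02 7.8260e+01] [ 1.1 -2.9  7.8] 19.373826761468045 ang 152.51 r 47.99
[[-0.009, -0.0287, 0, 0, 0, 0, -1], [-0.0087, -0.0587, 0, 0, 0, 0, -1], [0.0009, -0.0872, 0, 0, 0, 0, -1], [0.0188, -0.1113, 0, 0, 0, 0, -1], [0.0433, -0.1287, 0, 0, 0, 0, -1], [0.072, -0.1377, 0, 0, 0, 0, -1], [0.102, -0.1373, 0, 0, 0, 0, -1], [0.1305, -0.1278, 0, 0, 0, 0, -1], [0.1546, -0.1099, 0, 0, 0, 0, -1], [0.172, -0.0854, 0, 0, 0, 0, -1], [0.181, -0.0567, 0, 0, 0, 0, -1], [0.1806, -0.0267, 0, 0, 0, 0, -1], [0.1711, 0.0018, 0, 0, 0, 0, -1], [0.1532, 0.0259, 0, 0, 0, 0, -1], [0.1287, 0.0433, 0, 0, 0, 0, -1], [0.1, 0.0523, 0, 0, 0, 0, -1], [0.07, 0.052, 0, 0, 0, 0, -1], [0.0415, 0.0424, 0, 0, 0, 0, -1], [0.0415, 0.0424, 0, 0, 0, 0, -1], [0.0415, 0.0424, 0, 0, 0, 0, -1]]
```

Tracking is good, lagging only about 1°. I'll run the next 324°.

Call:
send_rows(motion=[[-0.009,-0.0287,0,0,0,0,-1],[-0.0087,-0.0587,0,0,0,0,-1],[0.0009,-0.0872,0,0,0,0,-1],[0.0188,-0.1113,0,0,0,0,-1],[0.0433,-0.1287,0,0,0,0,-1],[0.072,-0.1377,0,0,0,0,-1],[0.102,-0.1373,0,0,0,0,-1],[0.1305,-0.1278,0,0,0,0,-1],[0.1546,-0.1099,0,0,0,0,-1],[0.172,-0.0854,0,0,0,0,-1],[0.181,-0.0567,0,0,0,0,-1],[0.1806,-0.0267,0,0,0,0,-1],[0.1711,0.0018,0,0,0,0,-1],[0.1532,0.0259,0,0,0,0,-1],[0.1287,0.0433,0,0,0,0,-1],[0.1,0.0523,0,0,0,0,-1],[0.07,0.052,0,0,0,0,-1],[0.0415,0.0424,0,0,0,0,-1],[0.0415,0.0424,0,0,0,0,-1],[0.0415,0.0424,0,0,0,0,-1]])

```text
time_s: 18.05
ee_pos: [543.7, 285.7, 126.4]
ee_rot: [179.9, 0.2, 78.3]
force: [0.9, -5.9, 9.8]
gripper_width: 19.6
gripper_force: 35.0
```

```bash
python3 ang.py; python3 arc.py 566.15 243.3 48 117.6 190.2 5 5
```

```text
18.05 [543.68 285.75 126.36] [1.7994e+02 1.7000e-01 7.8280e+01] [ 0.9 -5.9  9.8] 19.615401696508478 ang 117.89 r 48.02
[[-0.0199, -0.0139, 0, 0, 0, 0, -1], [-0.0357, -0.0323, 0, 0, 0, 0, -1], [-0.0464, -0.0541, 0, 0, 0, 0, -1], [-0.0513, -0.0778, 0, 0, 0, 0, -1], [-0.05, -0.1021, 0, 0, 0, 0, -1], [-0.05, -0.1021, 0, 0, 0, 0, -1], [-0.05, -0.1021, 0, 0, 0, 0, -1], [-0.05, -0.1021, 0, 0, 0, 0, -1], [-0.05, -0.1021, 0, 0, 0, 0, -1], [-0.05, -0.1021, 0, 0, 0, 0, -1]]
```

Call:
send_rows(motion=[[-0.0199,-0.0139,0,0,0,0,-1],[-0.0357,-0.0323,0,0,0,0,-1],[-0.0464,-0.0541,0,0,0,0,-1],[-0.0513,-0.0778,0,0,0,0,-1],[-0.05,-0.1021,0,0,0,0,-1],[-0.05,-0.1021,0,0,0,0,-1],[-0.05,-0.1021,0,0,0,0,-1],[-0.05,-0.1021,0,0,0,0,-1],[-0.05,-0.1021,0,0,0,0,-1],[-0.05,-0.1021,0,0,0,0,-1]])

```text
time_s: 19.3
ee_pos: [518.7, 236.1, 126.4]
ee_rot: [180.0, 0.0, 78.3]
force: [-0.5, -2.4, 9.7]
gripper_width: 19.5
gripper_force: 35.0
```

```bash
python3 ang.py; python3 - <<'E'
from workcell import env,eyes
from h import *
f=eyes.grab_frame("top");cv2.imwrite("pics/top3.png",f["pixels"][:,:,::-1])
a=np.radians(-12);ex=np.array([np.cos(a),np.sin(a)]);ey=np.array([-ex[1],ex[0]])
o=box(hsv(f,[5,150,80],[20,255,255]),290,370,90,195);p=pts(f,o);p=p[p[:,2]>90];X=p[:,:2]@ex;Y=p[:,:2]@ey;m=(Y>-150)&(Y<-75)
print("q",np.arctan2(np.median(p[m,2])-85,726.6-np.median(X[m])))
E
```

```text
19.3 [518.67 236.08 126.38] [1.7997e+02 3.0000e-02 7.8260e+01] [-0.5 -2.4  9.7] 19.465338860063593 ang -171.35 r 48.03
q 1.0534124779399516
```

View pics/top3.png

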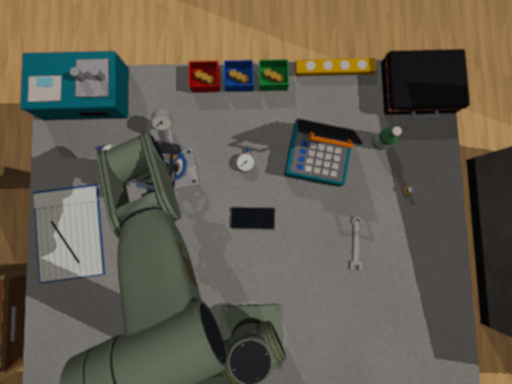

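The display still stands at about 1.05 rad, and the gauges I can see, the phone, wrench, adapter and cleaner are in place. The wheel is within 1° of two turns and the grip is held. I'm handing in.

```bash
python3 -c "
from workcell import env
print(env.job_done())"
```

```text
the job is handed in; nothing more can be done
None
```

I handed the job in at about 19 s: the display measures about 60° (1.05 rad), and the wheel was turned to its stop and backed off two turns to within about 1°. The red grip is still held at 35 N, and I saw none of the loose things moved; no verdict came back.

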